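# One turn of the camera stand's hand wheel

### The arm

A 6-joint arm with a two-finger parallel gripper is mounted at the origin on the work surface. World frame = base frame: x ahead of the robot, y to its left, z up, the work surface at z = 0. Lengths are in mm, angles in rad, forces in N, time in s.
With the tool pointing down it reaches from about 275 to 750 mm from the base axis. Payload 10.2 kg.
Tool frame: the origin (TCP) lies midway between the tips of the shut fingers; the grasp point (between the pads) lies 19 mm behind it; z points along the fingers, y is the direction in which the jaws open and shut (so a half turn about z gives the same grasp; the last joint's range is limited). The gripper opens to 85 mm and grips with 20 to 120 N. Pads are 22 mm wide; open, the fingers measure 114 mm over their backs; the gripper's body (76 mm by 85 mm) begins 54 mm behind the grasp point. The pads swing forward as they close: fully open they stand 13 mm farther back than shut.
Start: joints at [0.997, 0.313, 1.498, -0, 1.331, -0.223], TCP at [180.429, 493.028, 231.294] pointing down, gripper open.
Joint ranges: [-2.94, 2.94], [-0.97, 2.17], [0.19, 2.56], [-1.23, 4.37], [0.02, 3.11], [-2.88, 2.88]. Speed limits (rad/s): [2.39, 2.39, 3.01, 3.14, 3.14, 3.14].

### API

Orientations are given as a unit quaternion [w, x, y, z].
In Python, from rig import ctrl gives the robot as it stands.
- The arm moves only by the tool carry_out, never from a script. Its argument "plan" is a list of rows, each a list of 3 entries, a list of its own where there are three numbers: the finger opening in mm, from 0 to 85.4, then the shift along the tool's x, y, z in mm, then the turn, a rotation vector about the tool's x, y, z in units of 6 degrees (1.0 is 6 degrees). In form: [[grip, [x, y, z], [ax, ay, az]], ...]. A call has 1 to 20 rows; each row shifts and turns the commanded pose from where the row before left it, along the tool's axes as they then stand; what a row does not reach is not made up. A row lasts 1/12 s, in which the tool goes at most 41.7 mm and 7.16 degrees, less where a joint would pass 70% of its speed; a pose out of reach is approached as far as the arm can. A call with a gripper value outside its range is refused whole. The fingers move at their own pace and stop on an object; "grip_force" is the grip in N (left out, the last holds). Time passes only in rows, so rows that do not move let the fingers close. It gives the time, the measured TCP pose, the force and the opening at its end, in the units of the state.
- ctrl.sense(): the state, without advancing time (a new reading comes with each control period).
- ctrl.capture(name): name is "scene" or "top" or "wrist"; returns a dict with "color" (384x512x3 uint8, blue, green, red), "range_z" (384x512 float32, mm along the optical axis (not along the pixel's ray), 0 where there is no reading), "fx", "fy", "cx", "cy" (pixels), "dist_coeffs" ([k1, k2, p1, p2, k3] as OpenCV has them; the pictures are not rectified), "cam_to_world" (4x4, takes a point from camera to world coordinates); the wrist camera has in their place "tool_from_camera" (4x4, takes a point from camera to tool coordinates, whose origin is the TCP and whose axes are the flange's). Camera axes: x right, y up, looking along -z (the intrinsics and any distortion apply to the point x, -y, -z); pixel columns grow to the right and rows downward; lengths in mm; the calibration is good to about 2 mm. A picture is of the moment at which its call begins: read the wrist's pose just before it.
- ctrl.finish_job(): hands the job in, once; it reports no verdict.
The state is a dict: "time_s": time; "joints": joint angles; "dq": joint speeds; "tau": joint torques, N m; "eef_pos": TCP position; "ee_rot": TCP orientation; "force": force on the tool from outside, world axes, zero at the start; "wrist_torque": the same for the moment, N m; "grip_width": opening from 0.0 (shut) to 1.0 (fully open).
Only numpy, scipy, OpenCV 4.12 (cv2) and the standard library are available. Lean on these libraries where they do the work, as an engineer would, in place of code of your own. Each camera call takes 0.05 s, during which the arm holds its last target.

### The job

The next lens is taller, so raise the inspection camera by one turn of the hand wheel on top of its stand: gently push the wheel round by its upright red handle, clockwise seen from above, through exactly one full turn, until the handle is back where it began. Push the handle with the fingertips or the outside of the fingers, without gripping it. Do not touch the camera, leave the lenses and everything else on the bench where they are, and finish with the hand clear.

Things in the scene. Friction and masses are not known exactly. Their poses are not given: they have to be found in the camera images.
- wheel (a joint): turn of the hand wheel about its vertical axis, rad: 0 at the start wherever the handle then stands, growing clockwise seen from above; one full turn clockwise is 6.283. It turns stiffly (about 0.22 N m, so 3 to 4 N at the handle), does not coast or spring back, and raises the camera 4 mm a turn. No stop within a turn either way
- hub_top (a point): centre of the top of the aluminium hub of the hand wheel, on the wheel's vertical axis, 235 mm above the bench. The wheel lies level: black rim 172 mm over all and 16 mm thick, its top 233 mm above the bench, three spokes. Nothing but the handle stands above 236 mm on the stand
- handle: red plastic handle standing upright on the end of one spoke, 66 mm from the wheel's axis; revolves freely on its own pin, so its yaw means nothing. Origin: middle of its lower end, 234 mm above the bench; it is 62 mm tall (top at 296 mm), 25 mm across at the widest (30 to 48 mm up), tapering to 17 mm at its foot
- carriage: carriage of the stand with the camera on it, not to be touched: an aluminium block 50 x 124 x 42 mm riding on the posts under the top plate, and a grey finned box 44 x 44 x 58 mm with a black lens and ring light (72 mm across) below it, hung from it 145 mm from the wheel's axis along +y (axes as the stand's). Origin: on the wheel's axis at the block's underside, 98 mm above the bench at the start; the camera's top is then 175 mm above the bench, lower than the wheel
- stand: camera stand, bolted to the bench: aluminium base plate 130 x 275 x 14 mm, two steel posts, lead screw, top plate at 193 mm and the hand wheel above it. Origin on the wheel's axis at bench height; z up; +y points along the base towards the camera and the lens nest (base from y = -60 to +215 mm, x = -65 to +65 mm)
- lens: short black lens barrel, 34 mm across, 20 mm tall, lying loose on the black nest under the camera; origin at the centre of its underside; not to be moved
- next_lens: taller black lens barrel, 34 mm across, 34 mm tall, loose on the bench beside the stand; origin at the centre of its underside; not to be moved
- screwdriver: screwdriver with yellow handle, 170 mm long, lying loose on the bench beside the stand; not to be moved
- foil_trays: stack of upturned foil trays, 152 mm across, 135 mm tall, loose; origin at the centre of its underside; not to be moved
- blue_bin: open blue bin of lens parts, 160 x 105 x 75 mm, loose; origin at the centre of its underside; not to be moved
- meter: orange hand meter, 150 x 78 mm, 45 mm tall, lying loose; origin at the centre of its underside; not to be moved
- cleaner: white bottle with a red cap, 54 mm across, 140 mm tall, loose; origin at the centre of its underside; not to be moved

How it is judged (in metres and radians):
On the way, in this order (a step that is already met when the one before it is completed fails the run):
1. the fingers push the handle through the first part of the turn (value of joint wheel between 0.6 and 2.2 rad and contact force between the fingers and handle above 0.3 N), for 0.05 s.
2. the fingers push the handle on past half a turn (value of joint wheel between 2.4 and 4 rad and contact force between the fingers and handle above 0.3 N), for 0.05 s.
3. the fingers push the handle through the last part of the turn (value of joint wheel between 4.2 and 6 rad and contact force between the fingers and handle above 0.3 N), for 0.05 s.
At the end, for the whole second after the job is handed in: The wheel is at rest one full turn clockwise from where it started, within 10 degrees (0.175 rad); the lenses, screwdriver, trays, bin, meter and bottle are within 10 mm of where they began (value of joint wheel between 6.10819 and 6.45819 rad and velocity of joint wheel between -0.02 and 0.02 rad/s and distance of each of lens, next_lens, screwdriver, foil_trays, blue_bin, meter, cleaner from where it was at the start of the episode below 0.01 m); the robot touches nothing.
It fails at once if the handle is gripped or shoved (more than 30 N) (contact force between the fingers and handle above 30 N).
It fails at once if the wheel is turned the wrong way (more than 20 degrees back from the start) (value of joint wheel below -0.35 rad).
It fails at once if the wheel is turned well past one turn (more than 30 degrees too far) (value of joint wheel above 6.80719 rad).
It fails at once if the camera or its carriage is touched (contact force between any of the arm, the fingers and carriage above 1 N).
It fails at once if something else on the bench is lifted or shifted by more than 10 mm (distance of any of lens, next_lens, screwdriver, foil_trays, blue_bin, meter, cleaner from where it was at the start of the episode above 0.01 m).
It also fails if it takes over 51 s, if anything falls off the work surface, if the arm or the gripper's body presses on something with over 40 N, if the wrist force passes 120 N, or if a joint passes its speed limit or range.

## Working session

There is one attempt and no reset: what is moved stays moved. The work goes in short steps, Python scripts to look and compute and a tool call to move; the robot and the scene stay as the last step left them, time stands still between calls to the robot, and variables do not carry over. Pictures are saved under pics/ and viewed, and the job is handed in when it is done.

Besides the shell and the picture viewer there is one more tool, called after "Emit:" as name(argument=value, ...) on one line, values as JSON. carry_out: Moves the arm, as the interface text tells. Its arguments: {"type":"object","properties":{"plan":{"type":"array"},"grip_force":{"type":"number"}},"required":["plan"]}

```bash
ls; mkdir -p pics; python3 - <<'E'
from rig import ctrl
import cv2
s=ctrl.sense();print(s)
for n in("scene","top","wrist"):
    c=ctrl.capture(n);cv2.imwrite(f"pics/{n}0.png",c["color"]);
    print(n,{k:c[k] for k in c if k not in("color","range_z")})
    import pickle;pickle.dump(c,open(f"{n}0.pkl","wb"))
E
```

```text
pics
{'time_s': 0.0, 'joints': array([ 9.96577847e-01,  3.13495426e-01,  1.49844433e+00, -2.55997132e-05,
        1.33099998e+00, -2.23363267e-01]), 'dq': array([ 0.00117858, -0.00029087, -0.0009077 , -0.00051826,  0.00165805,
        0.00041486]), 'tau': array([ 1.78733485e-04, -4.12270725e+01, -2.59742653e+01, -1.92038297e-04,
        4.17847827e-03, -8.63827495e-06]), 'eef_pos': array([180.29775597, 492.79304426, 230.70910668]), 'ee_rot': array([-2.50081588e-04,  1.74526156e-01,  9.84652308e-01, -6.25513255e-04]), 'force': array([ 0.34432072,  0.02293235, -0.06863958]), 'wrist_torque': array([ 0.0109418 , -0.01140505,  0.00959749]), 'grip_width': 0.9987798534516094}
scene {'fx': 361.6011790695915, 'fy': 361.6011790695915, 'cx': 255.42957525247024, 'cy': 194.2989404255021, 'dist_coeffs': array([-0.09476636,  0.        ,  0.        ,  0.        ,  0.        ]), 'cam_to_world': array([[ 5.50297171e-01, -6.14905446e-01,  5.64857785e-01,
         1.11693055e+03],
       [ 8.34961805e-01,  4.02473982e-01, -3.75304513e-01,
        -3.99526050e+02],
       [ 3.43622724e-03,  6.78163687e-0
[... 542 characters left out ...]
.17099183e-01,  9.93090808e-01,
         1.34195868e+03],
       [ 0.00000000e+00,  0.00000000e+00,  0.00000000e+00,
         1.00000000e+00]])}
wrist {'fx': 345.53031787109717, 'fy': 345.53031787109717, 'cx': 257.8449477133149, 'cy': 187.31559526162124, 'dist_coeffs': array([0.00836333, 0.        , 0.        , 0.        , 0.        ]), 'tool_from_camera': array([[ 1.64696774e-04,  9.62297313e-01,  2.71999733e-01,
         6.85171500e+01],
       [ 9.99999986e-01, -1.58540256e-04, -4.46100026e-05,
        -1.07078997e+00],
       [ 1.94821855e-07,  2.71999737e-01, -9.62297326e-01,
        -1.42888724e+02],
       [ 0.00000000e+00,  0.00000000e+00,  0.00000000e+00,
         1.00000000e+00]])}
```

View pics/scene0.png

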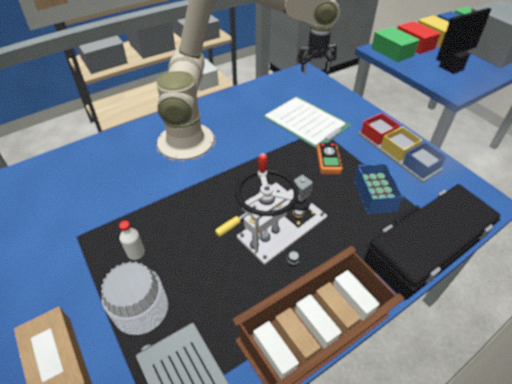

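View pics/top0.png

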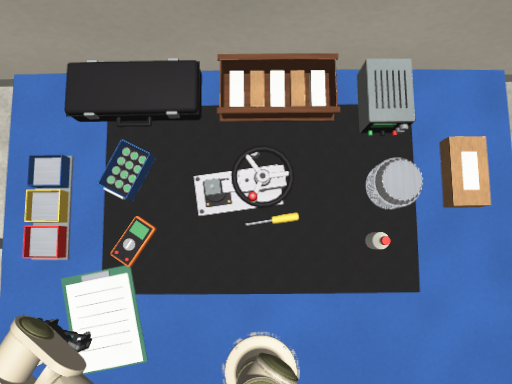

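```bash
cat > h.py <<'E'
import numpy as np,cv2,pickle
def K(c): return np.array([[c["fx"],0,c["cx"]],[0,c["fy"],c["cy"]],[0,0,1]])
def ray(c,uv):
    p=cv2.undistortPoints(np.float64(uv).reshape(-1,1,2),K(c),c["dist_coeffs"]).reshape(-1,2)
    d=np.c_[p[:,0],-p[:,1],-np.ones(len(p))]
    M=c["cam_to_world"];return M[:3,3],d@M[:3,:3].T
def plane(c,uv,z):
    o,d=ray(c,uv);return o+d*((z-o[2])/d[:,2])[:,None]
def cloud(c):
    h,w=c["range_z"].shape;v,u=np.mgrid[:h,:w]
    o,d=ray(c,np.c_[u.ravel(),v.ravel()])
    return (o+d*c["range_z"].reshape(-1,1)).reshape(h,w,3)
def red(c):
    hsv=cv2.cvtColor(c["color"],cv2.COLOR_BGR2HSV);H,S,V=cv2.split(hsv)
    return ((H<8)|(H>172))&(S>140)&(V>80)
E
python3 - <<'E'
from h import *
for n in("top","scene"):
    c=pickle.load(open(n+"0.pkl","rb"));P=cloud(c);z=P[...,2]
    roi=np.zeros(z.shape,bool)
    if n=="top": roi[130:225,185:310]=1
    else: roi[140:260,225:335]=1
    m=roi&(z>222)&(z<242)&(c["range_z"]>0)&~red(c)
    q=P[m];print(n,m.sum(),np.median(q[:,2]))
    from scipy.optimize import least_squares
    r0=q[:,:2].mean(0)
    rr=np.hypot(*(q[:,:2]-r0).T); o=q[rr>55]
    f=least_squares(lambda p:np.hypot(o[:,0]-p[0],o[:,1]-p[1])-p[2],[*r0,78],loss="soft_l1",f_scale=3);print("circle",f.x)
    r=red(c)&roi;rp=P[r];print("red",r.sum(),rp.mean(0),rp.min(0),rp.max(0))
    v,u=np.nonzero(r);print(u.min(),u.max(),v.min(),v.max(),u.mean(),v.mean())
    print("red centroid plane 275",plane(c,[[u.mean(),v.mean()]],275), plane(c,[[u.mean(),v.mean()]],265))
    x0,x1,y0,y1=(180,320,130,230) if n=="top" else (220,340,140,270)
    cv2.imwrite(f"pics/{n}0z.png",cv2.resize(c["color"][y0:y1,x0:x1],None,fx=5,fy=4.5 if n!="top" else 5,interpolation=cv2.INTER_CUBIC))
    mm=(P[...,2]>20)&(P[...,2]<500)
    np.save(n+"P.npy",P)
E
```

```text
top 1389 231.63924249577167
circle [582.79312577  -8.1809495   76.95773331]
red 54 [517.02556409  16.29917637 329.0591057 ] [408.40732254   2.28412677 270.87348536] [ 531.82062748   27.60542125 1341.95868311]
248 256 192 200 252.14814814814815 196.2962962962963
red centroid plane 275 [[522.61614178  17.02412655 275.        ]] [[523.68655642  17.16227623 265.        ]]
scene 1239 229.5681591541387
circle [588.36532077 -13.25021343  76.49158268]
red 146 [500.50003808  74.93194435 233.47697716] [254.59295697   3.47070799  -2.57663922] [537.14837984 457.03847562 295.82427739]
258 334 143 171 271.25342465753425 160.06849315068493
red centroid plane 275 [[535.79905316  37.05401412 275.        ]] [[526.86495746  43.76583076 265.        ]]
```

View pics/wrist0.png

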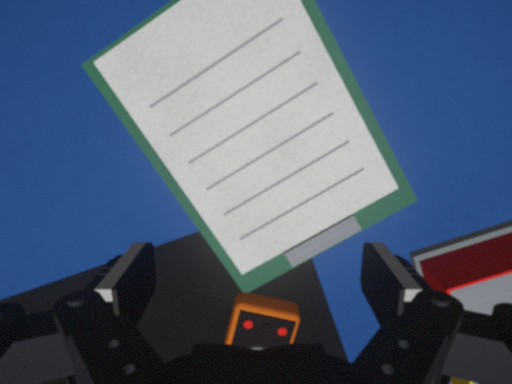

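```bash
ls pics
```

```text
scene0.png
scene0z.png
top0.png
top0z.png
wrist0.png
```

View pics/top0z.png

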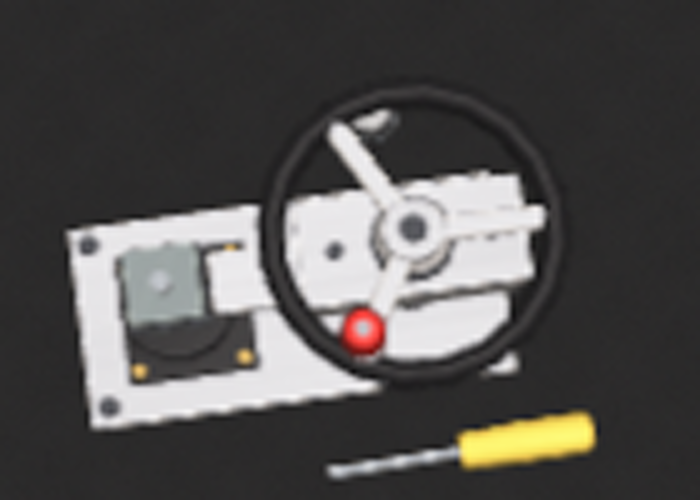

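View pics/scene0z.png

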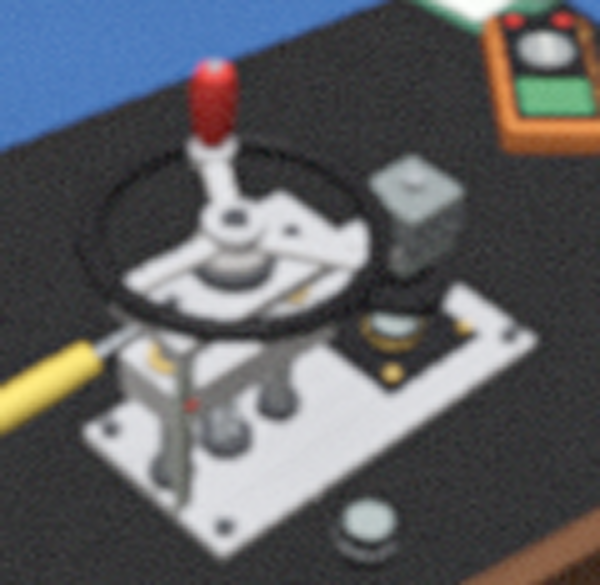

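```bash
python3 - <<'E'
from h import *
T=pickle.load(open("top0.pkl","rb"));S=pickle.load(open("scene0.pkl","rb"))
def tri(a,b):
    o1,d1=ray(T,[a]);o2,d2=ray(S,[b]);d1=d1[0]/np.linalg.norm(d1);d2=d2[0]/np.linalg.norm(d2)
    A=np.c_[d1,-d2];t=np.linalg.lstsq(A,o2-o1,rcond=None)[0];p,q=o1+t[0]*d1,o2+t[1]*d2;return (p+q)/2,np.linalg.norm(p-q)
print("hub T,S",plane(T,[[262.2,175.2]],235),plane(S,[[266.6,188.05]],235),tri([262.2,175.2],[266.6,188.05]))
print("handle top",plane(T,[[252.2,195.3]],296),plane(S,[[262.6,153.8]],296),tri([252.2,195.3],[262.6,153.8]))
P=cloud(T);z=P[...,2]
# rim outer contour from depth mask
roi=np.zeros(z.shape,bool);roi[140:215,225:300]=1
m=(roi&(z>215)&(z<320)&(T["range_z"]>0)).astype(np.uint8)
cs,_=cv2.findContours(m,cv2.RETR_EXTERNAL,cv2.CHAIN_APPROX_NONE);k=max(cs,key=cv2.contourArea)
pp=plane(T,k.reshape(-1,2),228)
(cx,cy),r=cv2.minEnclosingCircle(pp[:,:2].astype(np.float32));print("rim",cx,cy,r)
e=cv2.fitEllipse(pp[:,:2].astype(np.float32));print(e)
# stuff taller than 150 in the area
m=(z>150)&(z<700)&(T["range_z"]>0)
n,l,st,ce=cv2.connectedComponentsWithStats(m.astype(np.uint8))
for i in range(1,n):
    if st[i,4]>15: q=P[l==i];print(st[i],q.min(0).round(),q.max(0).round())
E
```

```text
hub T,S [[584.03570896  -9.90499681 235.        ]] [[583.63447465  -9.87258144 235.        ]] (array([583.93396275,  -9.97882231, 235.33244594]), np.float64(0.18284933234545664))
handle top [[522.91137586  16.58829467 296.        ]] [[521.76965222  18.0363887  296.        ]] (array([522.92835348,  16.83852608, 297.37875867]), np.float64(0.632841329421483))
rim 583.974365234375 -8.470401763916016 85.64861297607422
((584.051513671875, -8.477022171020508), (167.9615020751953, 168.22047424316406), 170.70277404785156)
[ 231  145   63   62 2190] [501. -94. 177.] [669.  75. 299.]
[204 178  17  18 243] [540. 111. 150.] [590. 158. 180.]
[   0  315   94   69 5002] [115. 325. 242.] [257. 556. 557.]
[ 237  353   61   31 1285] [ 20. -99. 151.] [108.  63. 284.]
```

Emit:
carry_out(plan=[[0, [0, 0, -30], [0, 0, 0]], [0, [0, 0, -30], [0, 0, 0]], [0, [0, 0, -30], [0, 0, 0]], [0, [0, 0, -30], [0, 0, 0]], [0, [-25, -19, 0], [0, 0, 0]], [0, [-25, -19, 0], [0, 0, 0]], [0, [-25, -19, 0], [0, 0, 0]], [0, [-25, -19, 0], [0, 0, 0]], [0, [-25, -19, 0], [0, 0, 0]], [0, [-25, -19, 0], [0, 0, 0]], [0, [-25, -19, 0], [0, 0, 0]], [0, [-25, -19, 0], [0, 0, 0]], [0, [-25, -19, 0], [0, 0, 0]], [0, [-25, -19, 0], [0, 0, 0]], [0, [-25, -19, 0], [0, 0, 0]], [0, [-25, -19, 0], [0, 0, 0]], [0, [-25, -19, 0], [0, 0, 0]], [0, [-25, -19, 0], [0, 0, 0]], [0, [-25, -19, 0], [0, 0, 0]], [0, [0, 0, 0], [0, 0, 0]]], grip_force=20)

```text
time_s: 1.82
eef_pos: [436.5, 92.9, 350.4]
ee_rot: [-0.001, 0.177, 0.984, -0.001]
force: [0.3, 0.7, -0.6]
grip_width: 0.0
```

```bash
cat > st.py <<'E'
from h import *
from rig import ctrl
from scipy.spatial.transform import Rotation as Ro
HUB=np.array([584.,-9.6]);TH0=156.8
def rot(s):
    q=s["ee_rot"];return Ro.from_quat([q[1],q[2],q[3],q[0]]).as_matrix()
def pol(xy):
    d=np.asarray(xy)[:2]-HUB;return np.hypot(*d),np.degrees(np.arctan2(d[1],d[0]))
def rows(s,tgt):
    "tool-frame delta from measured pose to world target"
    return rot(s).T@(np.asarray(tgt)-s["eef_pos"])
def show(tag):
    s=ctrl.sense();print("t",round(s["time_s"],2),"tcp",s["eef_pos"].round(1),"F",s["force"].round(1),"g",round(s["grip_width"],3),"pol",np.round(pol(s["eef_pos"]),1),"j",s["joints"].round(2))
    print(rot(s).round(3).tolist())
    for n in("top","scene"):
        c=ctrl.capture(n);r=red(c);P=plane(c,np.argwhere(np.ones(r.shape,bool))[:,::-1],285).reshape(*r.shape,3)
        r&=np.hypot(P[...,0]-HUB[0],P[...,1]-HUB[1])<110
        v,u=np.nonzero(r)
        if len(u):
            p=plane(c,[[u.mean(),v.mean()]],283 if n=="top" else 275)[0];print(n,len(u),p[:2].round(1),"pol",np.round(pol(p),1))
        x0,y0,w,h=(190,130,130,100) if n=="top" else (215,90,140,150)
        cv2.imwrite(f"pics/{n}{tag}.png",cv2.resize(c["color"][y0:y0+h,x0:x0+w],None,fx=4,fy=4,interpolation=cv2.INTER_CUBIC))
    return s
E
python3 - <<'E'
from st import *
s=show("1");print(rows(s,[514,-20,s["eef_pos"][2]]), rows(s,[510,-28,257]))
E
```

```text
t 1.82 tcp [436.5  92.9 350.4] F [ 0.3  0.7 -0.6] g 0.0 pol [179.6 145.2] j [-0.05  0.08  1.48 -0.    1.59 -1.27]
[[-0.938, 0.348, -0.001], [0.348, 0.938, -0.001], [0.001, -0.001, -1.0]]
top 54 [521.8  16.9] pol [ 67.7 156.9]
scene 129 [531.1  11.3] pol [ 56.9 158.4]
[-1.11903440e+02 -7.89095957e+01  1.75299885e-02] [-111.01389871  -87.66886848   93.43110017]
```

Emit:
carry_out(plan=[[0, [-22, -17.5, 0], [0, 0, 0]], [0, [-22, -17.5, 0], [0, 0, 0]], [0, [-22, -17.5, 0], [0, 0, 0]], [0, [-22, -17.5, 0], [0, 0, 0]], [0, [-22, -17.5, 0], [0, 0, 0]], [0, [0, 0, 0], [0, 0, 0]], [0, [0, 0, 20], [0, 0, 0]], [0, [0, 0, 20], [0, 0, 0]], [0, [0, 0, 20], [0, 0, 0]], [0, [0, 0, 20], [0, 0, 0]], [0, [0, 0, 13], [0, 0, 0]], [0, [0, 0, 0], [0, 0, 0]]])

```text
time_s: 2.92
eef_pos: [506.6, -21.7, 256.0]
ee_rot: [-0.002, 0.174, 0.985, 0.0]
force: [1.4, 0.6, 0.4]
grip_width: -0.002
```

```bash
python3 - <<'E'
from st import *
s=show("2")
E
```

```text
t 2.92 tcp [506.6 -21.7 256. ] F [1.4 0.6 0.4] g -0.002 pol [  78.4 -171.1] j [-0.27  0.26  1.51  0.    1.38 -1.5 ]
[[-0.94, 0.342, -0.005], [0.342, 0.94, 0.002], [0.005, -0.0, -1.0]]
scene 132 [530.3  11. ] pol [ 57.5 159. ]
```

View pics/scene2.png

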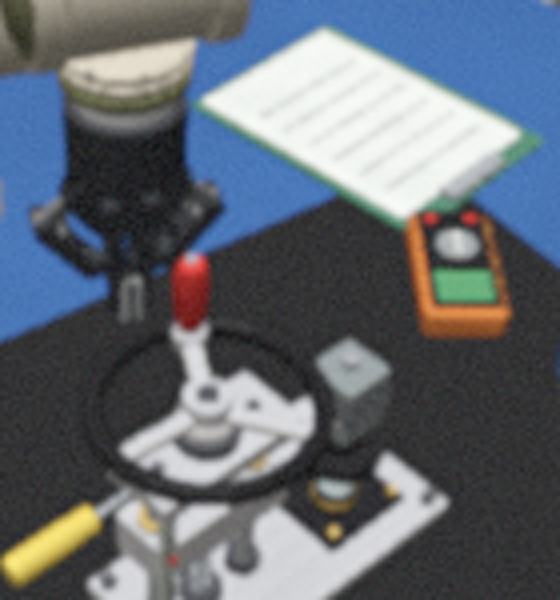

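View pics/top2.png

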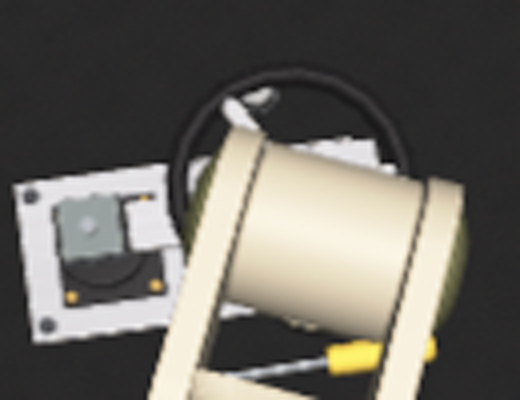

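```bash
cat >> st.py <<'E'
def scene_handle():
    c=ctrl.capture("scene");r=red(c);P=plane(c,np.argwhere(np.ones(r.shape,bool))[:,::-1],266).reshape(*r.shape,3)
    r&=np.hypot(P[...,0]-HUB[0],P[...,1]-HUB[1])<95
    v,u=np.nonzero(r)
    p=plane(c,[[u.mean(),v.mean()]],265.5)[0];return len(u),p[:2].round(1),np.round(pol(p),1)
def arc(n,step,R=71.,z=268,a0=None):
    s=ctrl.sense();r,a=pol(s["eef_pos"]);a=a if a0 is None else a0
    cur=s["eef_pos"].copy();M=rot(s);out=[]
    for i in range(1,n+1):
        th=np.radians(a-step*i);k=min(1,i/4)
        t=np.array([*(HUB+(r+(R-r)*k)*np.array([np.cos(th),np.sin(th)])),cur[2] if 0 else s["eef_pos"][2]+(z-s["eef_pos"][2])*k])
        out.append((M.T@(t-cur)).round(1).tolist());cur=t
    print("t",round(s["time_s"],2),"tcp",s["eef_pos"].round(1),np.round(pol(s["eef_pos"]),1),"F",s["force"].round(1),"j6",s["joints"].round(2)[[0,5]])
    print("handle",scene_handle());print(out)
E
python3 -c "
from st import *
arc(20,3.5)"
```

```text
t 3.02 tcp [507.8 -22.5 258.9] [  77.3 -170.4] F [-0.2 -0.   0. ] j6 [-0.28 -1.5 ]
handle (128, array([522.6,  17. ]), array([ 66.9, 156.6]))
[[0.8, 4.9, -2.3], [0.5, 4.8, -2.3], [0.1, 4.7, -2.3], [-0.2, 4.7, -2.3], [1.0, 4.2, 0.0], [0.8, 4.3, 0.0], [0.5, 4.3, 0.0], [0.3, 4.3, 0.0], [-0.0, 4.3, 0.0], [-0.3, 4.3, 0.0], [-0.5, 4.3, 0.0], [-0.8, 4.3, 0.0], [-1.1, 4.2, 0.0], [-1.3, 4.1, 0.0], [-1.6, 4.0, 0.0], [-1.8, 3.9, 0.0], [-2.0, 3.8, 0.0], [-2.3, 3.7, 0.0], [-2.5, 3.5, 0.0], [-2.7, 3.4, 0.0]]
```

Emit:
carry_out(plan=[[0, [0.8, 4.9, -2.3], [0, 0, 0]], [0, [0.5, 4.8, -2.3], [0, 0, 0]], [0, [0.1, 4.7, -2.3], [0, 0, 0]], [0, [-0.2, 4.7, -2.3], [0, 0, 0]], [0, [1, 4.2, 0], [0, 0, 0]], [0, [0.8, 4.3, 0], [0, 0, 0]], [0, [0.5, 4.3, 0], [0, 0, 0]], [0, [0.3, 4.3, 0], [0, 0, 0]], [0, [0, 4.3, 0], [0, 0, 0]], [0, [-0.3, 4.3, 0], [0, 0, 0]], [0, [-0.5, 4.3, 0], [0, 0, 0]], [0, [-0.8, 4.3, 0], [0, 0, 0]], [0, [0, 0, 0], [0, 0, 0]], [0, [0, 0, 0], [0, 0, 0]]])

```text
time_s: 4.23
eef_pos: [524.2, 28.0, 267.1]
ee_rot: [-0.0, 0.174, 0.985, 0.0]
force: [-0.2, 0.4, 0.7]
grip_width: 0.002
```

```bash
python3 -c "
from st import *
arc(20,3.5);show('3')"
```

```text
t 4.23 tcp [524.2  28.  267.1] [ 70.6 147.8] F [-0.2  0.4  0.7] j6 [-0.17 -1.39]
handle (130, array([545. ,  44.7]), array([ 66.9, 125.7]))
[[-0.9, 4.2, -0.2], [-1.2, 4.2, -0.2], [-1.5, 4.1, -0.2], [-1.7, 4.0, -0.2], [-2.0, 3.8, 0.0], [-2.3, 3.7, 0.0], [-2.5, 3.6, 0.0], [-2.7, 3.4, 0.0], [-2.9, 3.2, 0.0], [-3.1, 3.0, 0.0], [-3.3, 2.9, -0.0], [-3.4, 2.6, -0.0], [-3.6, 2.4, -0.0], [-3.7, 2.2, -0.0], [-3.9, 2.0, -0.0], [-4.0, 1.7, -0.0], [-4.1, 1.5, -0.0], [-4.2, 1.2, -0.0], [-4.2, 1.0, -0.0], [-4.3, 0.7, -0.0]]
t 4.28 tcp [524.2  27.9 267.1] F [ 0.9 -0.6 -0.5] g 0.002 pol [ 70.6 147.9] j [-0.17  0.29  1.44  0.    1.42 -1.39]
[[-0.939, 0.343, -0.0], [0.343, 0.939, 0.001], [0.001, 0.001, -1.0]]
scene 140 [552.1  39.4] pol [ 58.5 123.1]
```

View pics/scene3.png

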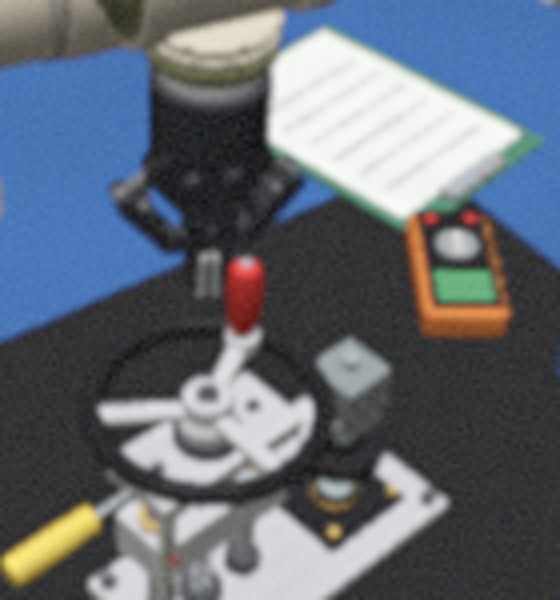

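Emit:
carry_out(plan=[[0, [-0.9, 4.2, -0.2], [0, 0, 0]], [0, [-1.2, 4.2, -0.2], [0, 0, 0]], [0, [-1.5, 4.1, -0.2], [0, 0, 0]], [0, [-1.7, 4.0, -0.2], [0, 0, 0]], [0, [-2, 3.8, 0], [0, 0, 0]], [0, [-2.3, 3.7, 0], [0, 0, 0]], [0, [-2.5, 3.6, 0], [0, 0, 0]], [0, [-2.7, 3.4, 0], [0, 0, 0]], [0, [-2.9, 3.2, 0], [0, 0, 0]], [0, [-3.1, 3, 0], [0, 0, 0]], [0, [-3.3, 2.9, 0], [0, 0, 0]], [0, [-3.4, 2.6, 0], [0, 0, 0]], [0, [-3.6, 2.4, 0], [0, 0, 0]], [0, [-3.7, 2.2, 0], [0, 0, 0]], [0, [-3.9, 2, 0], [0, 0, 0]], [0, [-4, 1.7, 0], [0, 0, 0]], [0, [-4.1, 1.5, 0], [0, 0, 0]], [0, [-4.2, 1.2, 0], [0, 0, 0]], [0, [-4.2, 1, 0], [0, 0, 0]], [0, [-4.3, 0.7, 0], [0, 0, 0]]])

```text
time_s: 6.05
eef_pos: [599.6, 58.9, 268.4]
ee_rot: [0.0, 0.175, 0.985, 0.0]
force: [-4.9, 0.3, -2.6]
grip_width: 0.003
```

```bash
python3 -c "
from st import *
arc(20,3.5);show('4')"
```

```text
t 6.05 tcp [599.6  58.9 268.4] [70.3 77.2] F [-4.9  0.3 -2.6] j6 [-0.1  -1.32]
handle (132, array([618.2,  44.7]), array([64.2, 57.8]))
[[-4.3, 0.6, 0.1], [-4.3, 0.3, 0.1], [-4.3, 0.1, 0.1], [-4.3, -0.2, 0.1], [-4.3, -0.6, 0.0], [-4.2, -0.9, 0.0], [-4.2, -1.2, 0.0], [-4.1, -1.4, 0.0], [-4.0, -1.7, 0.0], [-3.9, -1.9, 0.0], [-3.8, -2.1, 0.0], [-3.6, -2.4, 0.0], [-3.5, -2.6, 0.0], [-3.3, -2.8, 0.0], [-3.1, -3.0, 0.0], [-3.0, -3.2, 0.0], [-2.8, -3.3, 0.0], [-2.6, -3.5, 0.0], [-2.3, -3.7, 0.0], [-2.1, -3.8, 0.0]]
t 6.1 tcp [600.2  58.7 268.3] F [-1.3  1.6 -0.5] g -0.004 pol [70.2 76.7] j [-0.1   0.47  1.18 -0.    1.49 -1.32]
[[-0.939, 0.344, 0.001], [0.344, 0.939, -0.0], [-0.001, 0.0, -1.0]]
scene 132 [626.4  37.6] pol [63.5 48.1]
```

View pics/scene4.png

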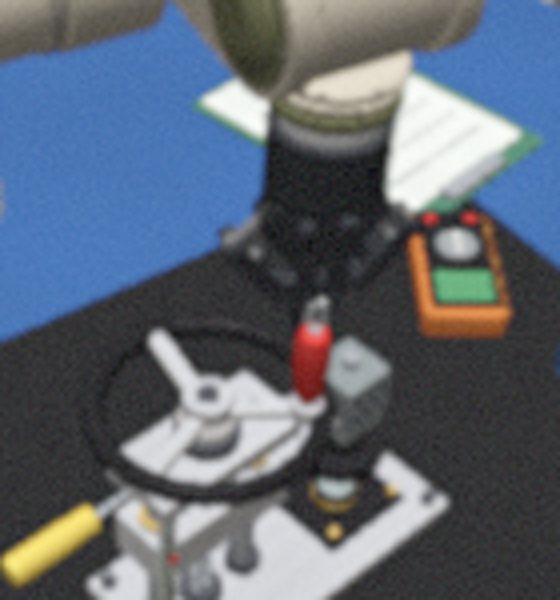

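Emit:
carry_out(plan=[[0, [-4.3, 0.6, 0], [0, 0, 0]], [0, [-4.3, 0.3, 0], [0, 0, 0]], [0, [-4.3, 0.1, 0], [0, 0, 0]], [0, [-4.3, -0.2, 0], [0, 0, 0]], [0, [-4.3, -0.6, 0], [0, 0, 0]], [0, [-4.2, -0.9, 0], [0, 0, 0]], [0, [-4.2, -1.2, 0], [0, 0, 0]], [0, [-4.1, -1.4, 0], [0, 0, 0]], [0, [-4, -1.7, 0], [0, 0, 0]], [0, [-3.9, -1.9, 0], [0, 0, 0]], [0, [-3.8, -2.1, 0], [0, 0, 0]], [0, [-3.6, -2.4, 0], [0, 0, 0]], [0, [-3.5, -2.6, 0], [0, 0, 0]], [0, [-3.3, -2.8, 0], [0, 0, 0]], [0, [-3.1, -3, 0], [0, 0, 0]], [0, [-3, -3.2, 0], [0, 0, 0]], [0, [-2.8, -3.3, 0], [0, 0, 0]], [0, [-2.6, -3.5, 0], [0, 0, 0]], [0, [-2.3, -3.7, 0], [0, 0, 0]], [0, [-2.1, -3.8, 0], [0, 0, 0]]])

```text
time_s: 7.87
eef_pos: [654.0, -1.2, 268.2]
ee_rot: [-0.0, 0.175, 0.985, 0.0]
force: [1.4, 3.9, 0.5]
grip_width: 0.002
```

```bash
python3 -c "
from st import *
arc(20,3.5);show('5')"
```

```text
t 7.87 tcp [654.   -1.2 268.2] [70.5  6.9] F [1.4 3.9 0.5] j6 [-0.18 -1.4 ]
handle (102, array([646.9, -26.2]), array([ 65.1, -14.8]))
[[-1.9, -3.8, 0.0], [-1.7, -4.0, 0.0], [-1.5, -4.1, 0.0], [-1.2, -4.2, 0.0], [-0.8, -4.3, -0.0], [-0.6, -4.3, -0.0], [-0.3, -4.3, -0.0], [-0.1, -4.3, -0.0], [0.2, -4.3, -0.0], [0.5, -4.3, -0.0], [0.7, -4.3, -0.0], [1.0, -4.2, -0.0], [1.3, -4.2, -0.0], [1.5, -4.1, -0.0], [1.7, -4.0, -0.0], [2.0, -3.9, -0.0], [2.2, -3.7, -0.0], [2.4, -3.6, -0.0], [2.7, -3.4, -0.0], [2.9, -3.3, -0.0]]
t 7.92 tcp [654.   -2.1 268.1] F [1.3 2.  1.1] g 0.001 pol [70.4  6.1] j [-0.18  0.6   0.98 -0.    1.57 -1.4 ]
[[-0.939, 0.344, -0.0], [0.344, 0.939, -0.001], [-0.0, -0.001, -1.0]]
top 26 [637.8 -26.1] pol [ 56.3 -17. ]
scene 104 [653.2 -32.6] pol [ 72.9 -18.4]
```

View pics/scene5.png

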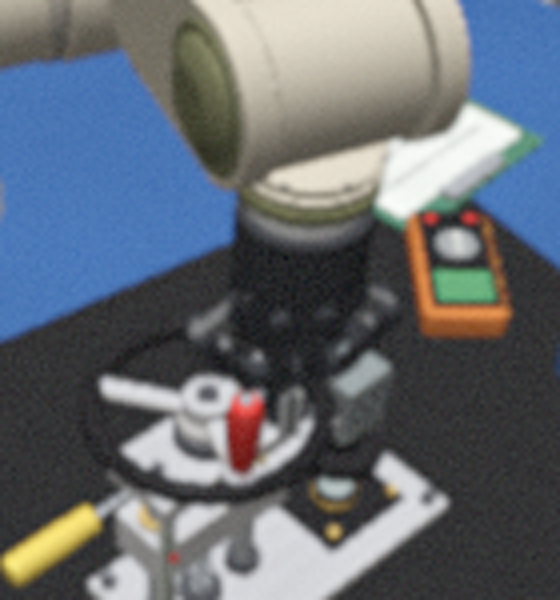

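Emit:
carry_out(plan=[[0, [-1.9, -3.8, 0], [0, 0, 0]], [0, [-1.7, -4, 0], [0, 0, 0]], [0, [-1.5, -4.1, 0], [0, 0, 0]], [0, [-1.2, -4.2, 0], [0, 0, 0]], [0, [-0.8, -4.3, 0], [0, 0, 0]], [0, [-0.6, -4.3, 0], [0, 0, 0]], [0, [-0.3, -4.3, 0], [0, 0, 0]], [0, [-0.1, -4.3, 0], [0, 0, 0]], [0, [0.2, -4.3, 0], [0, 0, 0]], [0, [0.5, -4.3, 0], [0, 0, 0]], [0, [0.7, -4.3, 0], [0, 0, 0]], [0, [1, -4.2, 0], [0, 0, 0]], [0, [1.3, -4.2, 0], [0, 0, 0]], [0, [1.5, -4.1, 0], [0, 0, 0]], [0, [1.7, -4, 0], [0, 0, 0]], [0, [2, -3.9, 0], [0, 0, 0]], [0, [2.2, -3.7, 0], [0, 0, 0]], [0, [2.4, -3.6, 0], [0, 0, 0]], [0, [2.7, -3.4, 0], [0, 0, 0]], [0, [2.9, -3.3, 0], [0, 0, 0]]])

```text
time_s: 9.68
eef_pos: [615.5, -73.0, 268.4]
ee_rot: [0.0, 0.175, 0.985, -0.0]
force: [3.4, -0.8, -0.7]
grip_width: 0.004
```

```bash
python3 -c "
from st import *
arc(20,3.5);show('6')"
```

```text
t 9.68 tcp [615.5 -73.  268.4] [ 70.8 -63.6] F [ 3.4 -0.8 -0.7] j6 [-0.31 -1.53]
handle (54, array([596.5, -83.4]), array([ 74.9, -80.4]))
[[3.0, -3.1, 0.1], [3.2, -2.9, 0.1], [3.4, -2.7, 0.1], [3.6, -2.5, 0.1], [3.7, -2.2, -0.0], [3.9, -2.0, -0.0], [4.0, -1.7, -0.0], [4.1, -1.5, -0.0], [4.2, -1.3, -0.0], [4.2, -1.0, -0.0], [4.3, -0.7, -0.0], [4.3, -0.5, -0.0], [4.3, -0.2, -0.0], [4.3, 0.1, -0.0], [4.3, 0.3, -0.0], [4.3, 0.6, -0.0], [4.3, 0.8, -0.0], [4.2, 1.1, -0.0], [4.1, 1.4, -0.0], [4.0, 1.6, -0.0]]
t 9.73 tcp [614.9 -73.3 268.4] F [ 0.4  0.1 -1.9] g -0.002 pol [ 70.8 -64.1] j [-0.31  0.51  1.12 -0.    1.52 -1.53]
[[-0.939, 0.344, -0.001], [0.344, 0.939, -0.001], [0.0, -0.001, -1.0]]
top 57 [591.1 -76. ] pol [ 66.8 -83.9]
scene 54 [604.2 -88.1] pol [ 81.1 -75.6]
```

View pics/scene6.png

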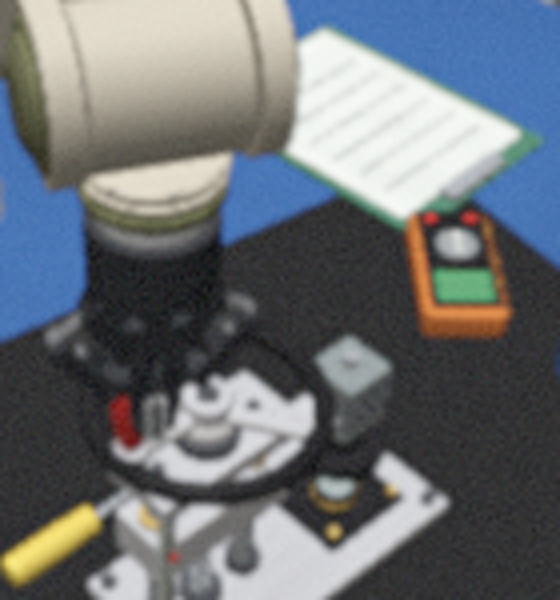

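Emit:
carry_out(plan=[[0, [3, -3.1, 0], [0, 0, 0]], [0, [3.2, -2.9, 0], [0, 0, 0]], [0, [3.4, -2.7, 0], [0, 0, 0]], [0, [3.6, -2.5, 0], [0, 0, 0]], [0, [3.7, -2.2, 0], [0, 0, 0]], [0, [3.9, -2, 0], [0, 0, 0]], [0, [4, -1.7, 0], [0, 0, 0]], [0, [4.1, -1.5, 0], [0, 0, 0]], [0, [4.2, -1.3, 0], [0, 0, 0]], [0, [4.2, -1, 0], [0, 0, 0]], [0, [4.3, -0.7, 0], [0, 0, 0]], [0, [4.3, -0.5, 0], [0, 0, 0]], [0, [4.3, -0.2, 0], [0, 0, 0]], [0, [4.3, 0.1, 0], [0, 0, 0]], [0, [4.3, 0.3, 0], [0, 0, 0]], [0, [4.3, 0.6, 0], [0, 0, 0]], [0, [4.3, 0.8, 0], [0, 0, 0]], [0, [4.2, 1.1, 0], [0, 0, 0]], [0, [4.1, 1.4, 0], [0, 0, 0]], [0, [4, 1.6, 0], [0, 0, 0]]])

```text
time_s: 11.5
eef_pos: [535.0, -60.4, 268.3]
ee_rot: [-0.0, 0.175, 0.985, -0.0]
force: [4.0, -3.1, 0.6]
grip_width: -0.003
```

```bash
python3 -c "
from st import *
arc(14,3.2);show('7')"
```

```text
t 11.5 tcp [535.  -60.4 268.3] [  70.6 -133.9] F [ 4.  -3.1  0.6] j6 [-0.33 -1.55]
handle (64, array([530. , -37.1]), array([  60.6, -153. ]))
[[3.6, 1.6, 0.1], [3.5, 1.8, 0.1], [3.4, 2.0, 0.1], [3.3, 2.2, 0.1], [3.1, 2.5, -0.0], [3.0, 2.6, -0.0], [2.8, 2.8, -0.0], [2.7, 2.9, -0.0], [2.5, 3.1, -0.0], [2.3, 3.2, -0.0], [2.1, 3.3, -0.0], [1.9, 3.5, -0.0], [1.7, 3.6, -0.0], [1.5, 3.7, -0.0]]
t 11.55 tcp [534.6 -59.8 268.3] F [ 0.9 -0.2  0.7] g -0.003 pol [  70.4 -134.5] j [-0.33  0.32  1.39  0.    1.43 -1.55]
[[-0.939, 0.343, -0.0], [0.343, 0.939, 0.0], [0.0, 0.0, -1.0]]
top 33 [520.5 -36.5] pol [  69. -157.]
scene 60 [539.2 -42.2] pol [  55.4 -144. ]
```

View pics/scene7.png

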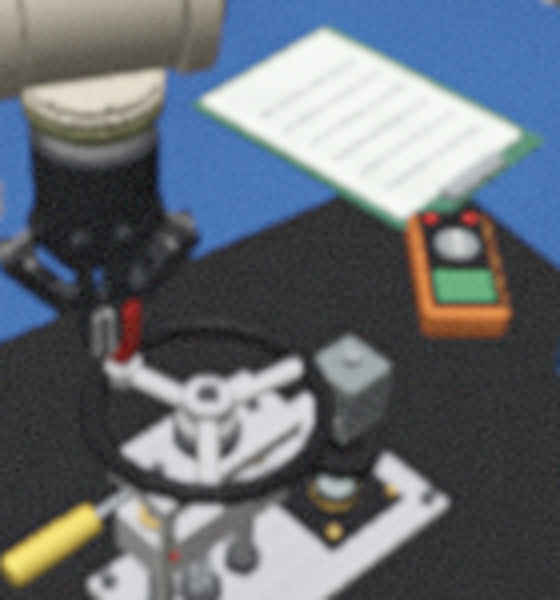

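Emit:
carry_out(plan=[[0, [3.6, 1.6, 0], [0, 0, 0]], [0, [3.5, 1.8, 0], [0, 0, 0]], [0, [3.4, 2, 0], [0, 0, 0]], [0, [3.3, 2.2, 0], [0, 0, 0]], [0, [3.1, 2.5, 0], [0, 0, 0]], [0, [3, 2.6, 0], [0, 0, 0]], [0, [2.8, 2.8, 0], [0, 0, 0]], [0, [2.7, 2.9, 0], [0, 0, 0]], [0, [2.5, 3.1, 0], [0, 0, 0]], [0, [2.3, 3.2, 0], [0, 0, 0]], [0, [2.1, 3.3, 0], [0, 0, 0]], [0, [0, 0, 0], [0, 0, 0]], [0, [0, 0, 0], [0, 0, 0]]])

```text
time_s: 12.73
eef_pos: [514.6, -22.6, 268.2]
ee_rot: [-0.0, 0.174, 0.985, 0.0]
force: [-0.4, -0.2, -0.6]
grip_width: 0.0
```

```bash
python3 -c "
from st import *
arc(5,2);show('8')"
```

```text
t 12.73 tcp [514.6 -22.6 268.2] [  70.7 -169.4] F [-0.4 -0.2 -0.6] j6 [-0.27 -1.49]
handle (126, array([518.6,   3. ]), array([ 66.6, 169.1]))
[[1.3, 2.1, 0.1], [1.2, 2.1, 0.1], [1.2, 2.2, 0.1], [1.1, 2.2, 0.1], [0.9, 2.3, 0.0]]
t 12.78 tcp [514.6 -22.8 268.2] F [0.3 0.6 0.4] g 0.0 pol [  70.6 -169.2] j [-0.27  0.27  1.46  0.    1.41 -1.49]
[[-0.939, 0.343, -0.0], [0.343, 0.939, 0.001], [0.0, 0.001, -1.0]]
scene 131 [525.7  -2.1] pol [ 58.8 172.7]
```

View pics/scene8.png

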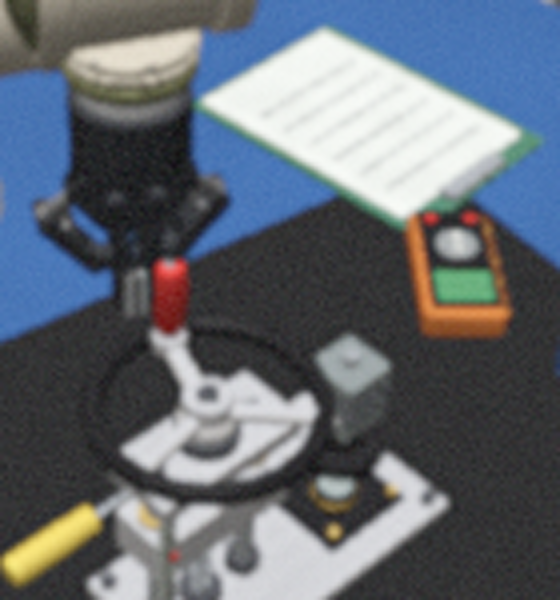

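Emit:
carry_out(plan=[[0, [1.3, 2.1, 0], [0, 0, 0]], [0, [1.2, 2.1, 0], [0, 0, 0]], [0, [1.2, 2.2, 0], [0, 0, 0]], [0, [1.1, 2.2, 0], [0, 0, 0]], [0, [0.9, 2.3, 0], [0, 0, 0]], [0, [0.8, 2.3, 0], [0, 0, 0]], [0, [0, 0, 0], [0, 0, 0]], [0, [0, 0, 0], [0, 0, 0]]])

```text
time_s: 13.55
eef_pos: [513.1, -8.2, 268.3]
ee_rot: [-0.0, 0.174, 0.985, 0.0]
force: [-0.6, -0.2, -0.4]
grip_width: 0.001
```

```bash
python3 -c "
from st import *
arc(2,1)
print([scene_handle() for _ in range(3)])"
```

```text
t 13.55 tcp [513.1  -8.2 268.3] [ 70.9 178.9] F [-0.6 -0.2 -0.4] j6 [-0.24 -1.47]
handle (119, array([522.2,  15.6]), array([ 66.7, 157.8]))
[[0.4, 1.2, 0.1], [0.4, 1.2, 0.1]]
[(120, array([522.4,  15.7]), array([ 66.6, 157.7])), (122, array([522.2,  15.5]), array([ 66.7, 157.9])), (119, array([522.2,  15.3]), array([ 66.6, 158.1]))]
```

Emit:
carry_out(plan=[[0, [0.4, 1.3, 0], [0, 0, 0]], [0, [0, 0, 0], [0, 0, 0]], [0, [0, 0, 0], [0, 0, 0]], [0, [0, -8, 0], [0, 0, 0]], [0, [0, -15, 0], [0, 0, 0]], [0, [0, -15, 0], [0, 0, 0]], [0, [0, 0, -20], [0, 0, 0]], [0, [0, 0, -30], [0, 0, 0]], [0, [0, 0, -30], [0, 0, 0]], [0, [20, -20, 0], [0, 0, 0]], [0, [25, -25, 0], [0, 0, 0]], [0, [25, -25, 0], [0, 0, 0]], [0, [25, -25, 0], [0, 0, 0]], [0, [25, -25, 0], [0, 0, 0]], [0, [0, 0, 0], [0, 0, 0]], [0, [0, 0, 0], [0, 0, 0]], [0, [0, 0, 0], [0, 0, 0]]])

```text
time_s: 15.17
eef_pos: [346.5, -114.4, 348.5]
ee_rot: [0.0, 0.175, 0.985, 0.0]
force: [-0.5, 0.2, -0.2]
grip_width: -0.0
```

```bash
python3 - <<'E'
from st import *
s=show("9");print(scene_handle(),s["dq"].round(4))
c=ctrl.capture("top");cv2.imwrite("pics/topfull9.png",c["color"])
cv2.imwrite("pics/scenefull9.png",ctrl.capture("scene")["color"])
E
```

```text
t 15.17 tcp [ 346.5 -114.4  348.5] F [-0.5  0.2 -0.2] g -0.0 pol [ 259.6 -156.2] j [-0.64 -0.12  1.68  0.    1.58 -1.86]
[[-0.939, 0.344, 0.001], [0.344, 0.939, 0.0], [-0.001, 0.0, -1.0]]
top 48 [521.2  16.1] pol [ 67.8 157.7]
scene 125 [530.3  10. ] pol [ 57.2 160. ]
(125, array([522. ,  15.5]), array([ 66.9, 157.9])) [ 0.026   0.0199 -0.0098 -0.001   0.0024 -0.0006]
```

View pics/topfull9.png

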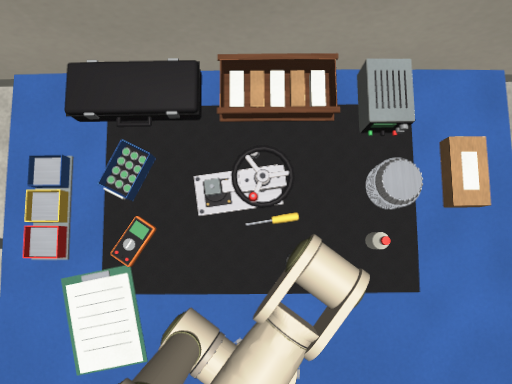

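View pics/scenefull9.png

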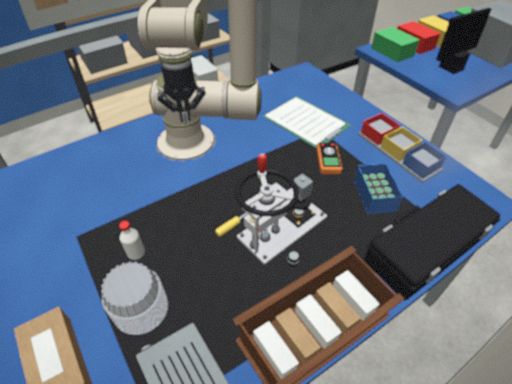

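Emit:
carry_out(plan=[[0, [0, 0, 0], [0, 0, 0]], [0, [0, 0, 0], [0, 0, 0]], [0, [0, 0, 0], [0, 0, 0]]])

```text
time_s: 15.67
eef_pos: [346.3, -114.3, 348.2]
ee_rot: [-0.0, 0.174, 0.985, 0.0]
force: [-0.4, -0.1, -0.4]
grip_width: 0.001
```

```bash
python3 -c "
from rig import ctrl
print(ctrl.sense()['dq'].round(4));print(ctrl.finish_job())"
```

```text
[-0.0046 -0.0033  0.0013 -0.002  -0.0002  0.0001]
the job is handed in; nothing more can be done
None
```

I pushed the wheel one full turn clockwise with the outside of the shut fingers, then backed off, lifted clear and handed the job in at about 15.7 s.

- **Handle position:** it stands about 1° short of its start angle, well inside the 10° limit. The top view reads 157.7° against 156.9° at the start, and the scene view 157.9° against 156.6°. The last 1° nudge before retreating made no visible difference in the scene view.
- **Forces:** between moves the tool force read at most about 6 N. I did not sample it within a move.
- **Measurement limits:** the scene view's handle angle was unreliable mid-turn while the arm partly hid the handle. The top view agreed with the expected positions there.
- **Everything else:** by eye in the final top and scene pictures, the lenses, screwdriver, trays, bin, meter and bottle have not moved. I did not measure them. The fingers stayed at about 268 mm during the turn, above the camera's top at 175 mm.

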